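Load the wash carrier with three deburred parts

TASK

Load the wash carrier with the three freshly deburred parts, in this order: lay the aluminium link in its lane of the sloping tray, then the brass angle bracket in its L-shaped pocket, and last hang the steel clevis astride the drip bar. Tilt the link and the bracket to the tray's slope and set them down flat on its floor, the way round their compartments are shaped, letting go only once they rest there. Leave the other things on the bench where they are.

Things in the scene. Friction and masses are not known exactly. Their poses are not given: they have to be found in the camera images.
- tray: Fixed sloping tray of the wash carrier: black floor 174 x 230 mm, blue borders and dividers 8 mm high. Origin: centre of the floor's upper face, 80 mm above the bench. x runs up the slope, away from the robot, y left, z square out of the floor, which is tilted 0.42 rad (24 deg), low edge towards the robot. Right side (-y), lower half: a place already taken by a fixed grey block 20 mm high
- link_seat (a point): Point on the tray floor where the link's origin comes when centred in its lane (4 mm play all round), tray x 0, y +72 mm. The lane runs up the slope, 158 mm long, 42 mm wide below and 64 mm wide in the upper 67 mm. The link's x axis must point along tray +x (eye up the slope)
- eye_seat (a point): Point on the tray floor where link_eye comes, tray x +47, y +72 mm
- bracket_seat (a point): Point on the tray floor where the bracket's origin comes when centred in its L-shaped pocket, upper right (4 mm play all round), tray x +59, y -51 mm. The bracket's x axis must point along tray +y: its foot then points down the slope at the tray's right edge
- foot_seat (a point): Point on the tray floor where bracket_foot comes, tray x -1, y -85 mm
- rail: Drip bar (fixed): horizontal round steel bar 18 mm thick, 260 mm long between two posts, its axis along the body's y axis, 180 mm above the bench. Origin on the bench below the bar's middle
- link: Aluminium link 150 mm long, 24 mm thick, lying flat: a straight bar 34 mm wide with a round eye 56 mm across at its +x end. Origin: middle of its length, underside; z up through the thickness. The eye's centre is at x +47 mm; the bar can be gripped across its width (y) at the origin. 0.2 to 0.45 kg
- link_eye (a point): Underside of the link below the eye's centre, link x +47 mm
- bracket: Brass L-shaped angle bracket, 24 mm thick, lying flat. Origin: underside, middle of the long leg, which is 100 mm along x (-50 to +50) and 32 mm wide (y). The foot, 32 mm wide in x (-50 to -18), juts out to +y as far as y +60 mm. It can be gripped across the long leg at x +10 mm. 0.2 to 0.4 kg
- bracket_foot (a point): Underside of the bracket in the middle of the foot's end edge, bracket x -34, y +60 mm
- clevis: Steel-grey U-shaped clevis standing on its two legs, bridge on top: 90 mm along x, 36 mm along y, 85 mm high. Legs 14 mm thick (62 mm gap between them), bridge 20 mm thick (z 65 to 85 mm). Origin: centre of its underside between the leg ends. Grip the bridge across y; on the bar its y axis lies along the bar. 0.25 to 0.5 kg
- clevis_saddle (a point): Centre of the underside of the clevis's bridge, 65 mm above its origin; rests on the bar
- spray_can: Bystander: black and green spray can, 56 mm thick, 170 mm tall; origin at its foot
- file: Bystander: flat file with a red handle, 235 mm long along x, 24 mm high, lying on the bench; origin underneath, near the middle
- grinder: Bystander: black and green angle die grinder, 190 mm long along x, 40 mm high, lying on the bench; origin underneath
- bench_brush: Bystander: hand brush lying along its x axis; origin underneath
- tin: Bystander: open red tin, 80 mm wide, 90 mm tall; origin at its foot
Things that resemble listed ones, but are neither listed nor needed, are in the scene too. Leave any purple look-alike of the link alone.

How it is judged:
By the outcome, as a careful person would: the job done as asked, in the order asked, and still so for the second after the job is handed in, with the robot touching nothing.
It also fails if it takes over 72 s, if anything falls off the work surface, if the arm or the gripper's body presses on something with over 40 N, if the wrist force passes 120 N, or if a joint passes its speed limit or range.

ROBOT

A 6-joint arm with a two-finger parallel gripper is mounted at the origin on the work surface. World frame = base frame: x ahead of the robot, y to its left, z up, the work surface at z = 0. Lengths are in mm, angles in rad, forces in N, time in s.
With the tool pointing down it reaches from about 275 to 1000 mm from the base axis. Payload 8.4 kg.
Tool frame: the origin (TCP) lies midway between the tips of the shut fingers; the grasp point (between the pads) lies 19 mm behind it; z points along the fingers, y is the line along which they close (so a half turn about z gives the same grasp; the last joint's range is limited). The gripper opens to 85 mm and grips with 20 to 120 N. Pads are 22 mm wide; open, the fingers measure 114 mm over their backs; the gripper's body (76 mm by 85 mm) begins 54 mm behind the grasp point. The pads swing forward as they close: fully open they stand 13 mm farther back than shut.
Start: joints at [1.284, 0.353, 1.633, -0, 1.155, -0.002], TCP at [175.602, 599.827, 231.281] pointing down, gripper open.
Joint ranges: [-2.63, 2.63], [-0.92, 2.1], [0.06, 2.66], [-1.3, 4.44], [0, 2.69], [-3.02, 3.02]. Speed limits (rad/s): [2.22, 2.22, 2.79, 3.14, 3.14, 3.14].

INTERFACE

Orientations are given as [roll, pitch, yaw] about the fixed x, y, z axes, in that order (R = Rz(yaw) Ry(pitch) Rx(roll)).
In Python, from rig import monitor, imaging, r gives the robot as it stands.
- The arm moves only by the tool drive_tool, never from a script. Its argument "plan" is a list of rows, each an object of numbers: "x", "y", "z": the shift along the tool's x, y, z in units of 50 mm (1.0 is 50 mm); "ax", "ay", "az": the turn, a rotation vector about the tool's x, y, z in units of 6 degrees (1.0 is 6 degrees); "hand": the finger opening in mm, from 0 to 85.4. In form: [{"x": .., "y": .., "z": .., "ax": .., "ay": .., "az": .., "hand": ..}, ...]. A call has 1 to 8 rows; each row is the pose to reach, as a shift and turn from the pose commanded when the call began, along the tool's axes at that moment; what a row does not reach only later rows make up. A row lasts 1/10 s, in which the tool goes at most 50 mm and 8.59 degrees, less where a joint would pass 70% of its speed; a pose out of reach is approached as far as the arm can. A call with a gripper value outside its range is refused whole. The fingers move at their own pace and stop on an object; "grip_force" is the grip in N (left out, the last holds). Time passes only in rows, so rows that repeat a pose let the fingers close. It gives the time, the measured TCP pose, the force, the opening and the grip force at its end, in the units of the state.
- monitor.sense(): the state, without advancing time (a new reading comes with each control period).
- imaging.grab_frame(name): name is "scene" or "top" or "wrist"; returns the picture (400x640x3 uint8, red, green, blue); there is no depth.
- imaging.camera_info(name): a dict with "mtx" (3x3 intrinsics, pixels), "R" (3x3) and "t" (3): a world point X has camera coordinates R X + t. Camera axes: x right, y down, z forward; pixel columns grow to the right and rows downward; lengths in mm; the calibration is good to about 2 mm. A picture is of the moment at which its call begins: read the wrist's pose just before it. camera_info takes no time and is no camera call; for the wrist camera it gives the pose at the moment of the call.
- r.sign_off(): hands the job in; it is judged then, once.
The state is a dict: "clock": time; "qpos": joint angles; "qvel": joint speeds; "joint_efforts": joint torques, N m; "eef_pos": TCP position; "tcp_rot": TCP orientation; "contact_force": force on the tool from outside, world axes, zero at the start; "wrist_torque": the same for the moment, N m; "opening": opening from 0.0 (shut) to 1.0 (fully open); "grasp_force": force on a finger pad.
Only numpy, scipy, OpenCV 4.12 (cv2) and the standard library are available. Lean on these libraries where they do the work, as an engineer would, in place of code of your own. Each camera call takes 0.05 s, during which the arm holds its last target. There are 200 camera calls.

## Working session

There is one attempt and no reset: what is moved stays moved. The work goes in short steps, Python scripts to look and compute and a tool call to move; the robot and the scene stay as the last step left them, time stands still between calls to the robot, and variables do not carry over. Pictures are saved under pics/ and viewed, at most 10 in all, crops included, and the job is handed in when it is done.

Besides the shell and the picture viewer there is one more tool, called after ">>>" by a JSON object that holds its "method" and its "body", one argument or row to a line. drive_tool: Moves the arm, as the interface text tells. Its arguments: {"type":"object","properties":{"plan":{"type":"array","items":{"type":"object","properties":{"x":{"type":"number"},"y":{"type":"number"},"z":{"type":"number"},"ax":{"type":"number"},"ay":{"type":"number"},"az":{"type":"number"},"hand":{"type":"number"}}}},"grip_force":{"type":"number"}},"required":["plan"]}

```bash
ls; mkdir -p pics; python3 - <<'E'
from rig import monitor, imaging, r
import cv2
s=monitor.sense(); print(s)
for n in ("scene","top"):
    im=imaging.grab_frame(n); cv2.imwrite(f"pics/{n}0.png",im[:,:,::-1])
    print(n,imaging.camera_info(n))
E
```

```text
pics
{'clock': 0.0, 'qpos': array([ 1.28359492e+00,  3.53685721e-01,  1.63413034e+00, -2.85776765e-05,
        1.15523036e+00, -2.35375921e-03]), 'qvel': array([ 0.00133727, -0.00074747,  0.00134602, -0.00041438, -0.00070785,
        0.00140841]), 'joint_efforts': array([ 1.23670168e-03, -6.05251694e+01, -3.42090297e+01,  1.96454716e-04,
        9.06103291e-03,  1.59944352e-05]), 'eef_pos': array([175.47500662, 599.35409818, 230.53985352]), 'tcp_rot': array([-3.14013882e+00,  2.27066666e-05,  2.85675658e+00]), 'contact_force': array([ 0.36424749,  0.12975912, -0.5152319 ]), 'wrist_torque': array([-0.0032209 , -0.03565834, -0.01616743]), 'grasp_force': 0.0, 'opening': 0.9970133715513128}
scene {'mtx': array([[370.7226952 ,   0.        , 326.75956957],
       [  0.        , 370.7226952 , 199.9388049 ],
       [  0.        ,   0.        ,   1.        ]]), 'R': array([[ 0.86557029,  0.50054484,  0.01558638],
       [ 0.287338  , -0.47090891, -0.83407534],
       [-0.41015234,  0.7264294 , -0.55143031]]), 't': array([-435.5321614 ,  -69.41155726, 1470.51007601])}
top {'mtx': array([[410.64354206,   0.        , 316.05184163],
       [  0.        , 410.64354206, 204.78744542],
       [  0.        ,   0.        ,   1.        ]]), 'R': array([[-0.01866669, -0.99981864,  0.00377264],
       [-0.99588365,  0.01825822, -0.08878285],
       [ 0.08869786, -0.0054144 , -0.99604386]]), 't': array([ -27.52985798,  526.57462818, 1564.52541798])}
```

View pics/scene0.png

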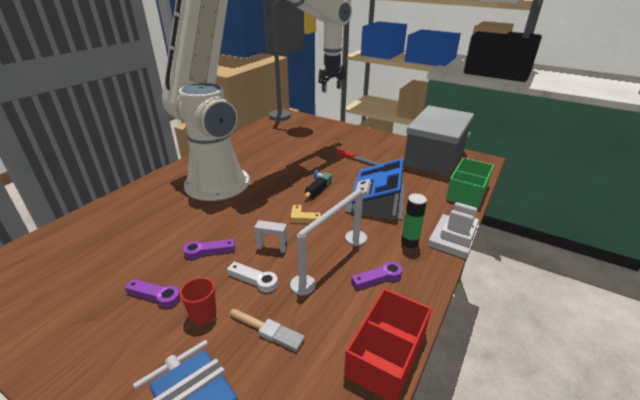

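View pics/top0.png

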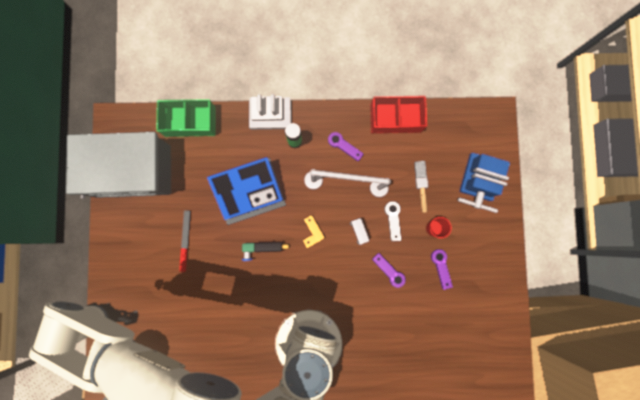

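The scene view shows the white/aluminium link at (252,276), the brass bracket at (305,215), the clevis at (271,235), the tray at (378,187) and the rail at (335,225). In the top view the same things are at (393,221), (313,232), (360,231), (246,188) and (346,180).

Candidates for the link (top view): aluminium (393,221) and purple at (345,146), (390,270), (442,268). By the description I choose the aluminium one. The only yellow L is the bracket at (313,232) and the only U is the clevis at (360,231).

```bash
python3 - <<'E'
import cv2
t=cv2.imread("pics/top0.png")[145:255,200:420]
cv2.imwrite("pics/crop1.png",cv2.resize(t,None,fx=3.6,fy=3.6,interpolation=cv2.INTER_CUBIC))
E
cat > h.py <<'E'
import numpy as np,cv2
from rig import monitor,imaging
from scipy.spatial.transform import Rotation as Ro
def ray(ci,uv):
    d=np.linalg.solve(ci["mtx"],[uv[0],uv[1],1.]); return -ci["R"].T@ci["t"],ci["R"].T@d
def onz(ci,uv,z):
    c,d=ray(ci,uv); return c+d*(z-c[2])/d[2]
def pix(ci,X):
    p=ci["mtx"]@(ci["R"]@np.asarray(X,float)+ci["t"]); return p[:2]/p[2]
E
python3 - <<'E'
from h import *
im=cv2.imread("pics/top0.png"); ci=imaging.camera_info("top")
hsv=cv2.cvtColor(im,cv2.COLOR_BGR2HSV)
def big(m,box,n=1):
    k=np.zeros_like(m);x0,y0,x1,y1=box;k[y0:y1,x0:x1]=m[y0:y1,x0:x1]
    cs,_=cv2.findContours(k,0,1);return sorted(cs,key=cv2.contourArea)[::-1][:n]
white=cv2.inRange(hsv,(0,0,130),(180,60,255))
for n,m,b,z in (("link",white,(375,195,410,248),24),("clevis",white,(345,212,376,250),85),
   ("bracket",cv2.inRange(hsv,(18,90,120),(35,255,255)),(295,205,332,255),24),
   ("tray",cv2.inRange(hsv,(100,120,60),(125,255,255)),(200,150,295,230),80)):
    c=big(m,b)[0]; rc=cv2.minAreaRect(c)
    print(n,cv2.contourArea(c),np.round([onz(ci,p,z)[:2] for p in cv2.boxPoints(rc)]).tolist(),cv2.boundingRect(c))
for p in ((314,180),(379,188)): print("post",onz(ci,p,0).round())
E
```

```text
link 397.0 [[531.0, -303.0], [532.0, -358.0], [384.0, -358.0], [383.0, -303.0]] (385, 202, 16, 39)
clevis 245.5 [[457.0, -161.0], [472.0, -202.0], [384.0, -231.0], [370.0, -191.0]] (351, 218, 18, 27)
bracket 278.0 [[456.0, 47.0], [488.0, -20.0], [395.0, -65.0], [364.0, 2.0]] (304, 216, 20, 32)
tray 2750.0 [[633.0, 369.0], [706.0, 141.0], [542.0, 89.0], [470.0, 314.0]] (208, 158, 74, 61)
post [626. -31.   0.]
post [ 590. -287.    0.]
```

View pics/crop1.png

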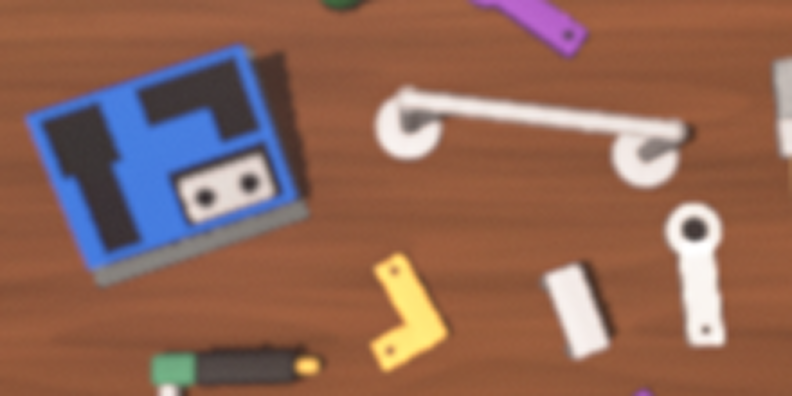

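The crop confirms the aluminium link (eye up at (694,229), bar end at (706,330)), the brass L, the clevis and the tray. The lane is on the left and the L pocket upper right.

```bash
cat >> h.py <<'E'
def down(yaw): return Ro.from_euler('xyz',[np.pi,0,yaw])
def go(pos,R,s=None):
    s=s or monitor.sense(); R0=Ro.from_euler('xyz',s["tcp_rot"])
    d=R0.inv().apply(np.asarray(pos)-s["eef_pos"])/50; a=np.degrees((R0.inv()*R).as_rotvec())/6
    print("go x %.3f y %.3f z %.3f  ax %.3f ay %.3f az %.3f"%(*d,*a))
E
python3 - <<'E'
from h import *
s=monitor.sense(); ci=imaging.camera_info("wrist"); R0=Ro.from_euler('xyz',s["tcp_rot"])
c=-ci["R"].T@ci["t"]; print("cam in tool",R0.inv().apply(c-s["eef_pos"]),"axes in tool",(R0.inv().as_matrix()@ci["R"].T).round(3).tolist(),ci["mtx"][0])
t=imaging.camera_info("top"); 
print(onz(t,(392.8,208.6),24),onz(t,(396.1,236.4),24))
go([540,150,330],down(2.0)); go([540,150,330],down(1.9))
E
```

```text
cam in tool [  81.93162451    1.51285558 -143.34737019] axes in tool [[-0.002, -0.947, -0.321], [1.0, -0.002, -0.001], [0.0, -0.321, 0.947]] [334.10443171   0.         323.75799172]
[ 505.6977075  -333.59798988   24.        ] [ 398.36571089 -342.50533795   24.        ]
go x -9.522 y -6.580 z -1.979  ax -0.011 ay 0.005 az 8.182
go x -9.522 y -6.580 z -1.979  ax -0.011 ay 0.006 az 9.137
```

>>> {"method": "drive_tool", "body": {
  "plan": [
    {"x": -8.0,"y": -7.2,"z": -1.6,"az": 8},
    {"x": -8.0,"y": -7.2,"z": -1.6,"az": 8},
    {"x": -8.0,"y": -7.2,"z": -1.6,"az": 8},
    {"x": -8.0,"y": -7.2,"z": -1.6,"az": 8},
    {"x": -8.0,"y": -7.2,"z": -1.6,"az": 8},
    {"x": -8.0,"y": -7.2,"z": -1.6,"az": 8},
    {"x": -8.0,"y": -7.2,"z": -1.6,"az": 8},
    {"x": -8.0,"y": -7.2,"z": -1.6,"az": 8}
  ]
}}

```text
invalid input
```

```bash
python3 - <<'E'
from h import *
s=monitor.sense(); print(s["eef_pos"],s["tcp_rot"],s["qvel"].round(2))
E
```

```text
[175.49053195 599.41082891 230.65557963] [-3.14034657e+00  6.85911554e-06  2.85679259e+00] [ 0. -0.  0. -0.  0.  0.]
```

>>> {"method": "drive_tool", "body": {
  "plan": [
    {"x": -8.0,"y": -7.2,"z": -1.6,"ax": 0,"ay": 0,"az": 8,"hand": 85},
    {"x": -8.0,"y": -7.2,"z": -1.6,"ax": 0,"ay": 0,"az": 8,"hand": 85},
    {"x": -8.0,"y": -7.2,"z": -1.6,"ax": 0,"ay": 0,"az": 8,"hand": 85},
    {"x": -8.0,"y": -7.2,"z": -1.6,"ax": 0,"ay": 0,"az": 8,"hand": 85},
    {"x": -8.0,"y": -7.2,"z": -1.6,"ax": 0,"ay": 0,"az": 8,"hand": 85},
    {"x": -8.0,"y": -7.2,"z": -1.6,"ax": 0,"ay": 0,"az": 8,"hand": 85},
    {"x": -8.0,"y": -7.2,"z": -1.6,"ax": 0,"ay": 0,"az": 8,"hand": 85},
    {"x": -8.0,"y": -7.2,"z": -1.6,"ax": 0,"ay": 0,"az": 8,"hand": 85}
  ]
}}

```text
clock: 0.9
eef_pos: [383.9, 261.3, 290.3]
tcp_rot: [3.142, 0.0, 2.019]
contact_force: [1.2, 0.7, 0.4]
opening: 0.997
grasp_force: 0.0
```

```bash
python3 - <<'E'
from h import *
s=monitor.sense(); print(s["eef_pos"],s["tcp_rot"],s["qvel"].round(2),s["qpos"].round(2))
go([567,274,300],down(1.95))
E
```

```text
[383.94261889 261.27271156 290.32740734] [3.14155284e+00 4.71184745e-05 2.01919308e+00] [-1.06 -0.14 -0.02 -0.    0.15 -1.05] [ 0.59  0.04  1.89 -0.    1.21  0.15]
go x -1.358 y 3.410 z -0.193  ax 0.000 ay 0.000 az 0.661
```

>>> {"method": "drive_tool", "body": {
  "plan": [
    {"x": -1.4,"y": 3.4,"z": -0.2,"ax": 0,"ay": 0,"az": 0,"hand": 85},
    {"x": -1.4,"y": 3.4,"z": -0.2,"ax": 0,"ay": 0,"az": 0,"hand": 85},
    {"x": -1.4,"y": 3.4,"z": -0.2,"ax": 0,"ay": 0,"az": 0,"hand": 85},
    {"x": -1.4,"y": 3.4,"z": -0.2,"ax": 0,"ay": 0,"az": 0,"hand": 85},
    {"x": -1.4,"y": 3.4,"z": -0.2,"ax": 0,"ay": 0,"az": 0,"hand": 85},
    {"x": -1.4,"y": 3.4,"z": -0.2,"ax": 0,"ay": 0,"az": 0,"hand": 85},
    {"x": -1.4,"y": 3.4,"z": -0.2,"ax": 0,"ay": 0,"az": 0,"hand": 85}
  ]
}}

```text
clock: 1.6
eef_pos: [565.8, 273.6, 299.7]
tcp_rot: [-3.14, -0.0, 2.019]
contact_force: [-0.3, 0.3, -0.7]
opening: 0.994
grasp_force: 0.0
```

```bash
cat >> h.py <<'E'
import pickle
def shot(n):
    s=monitor.sense(); ci=imaging.camera_info("wrist"); im=imaging.grab_frame("wrist")[:,:,::-1].copy()
    cv2.imwrite(f"pics/{n}.png",im); pickle.dump((ci,im),open(f"{n}.pkl","wb")); print(s["clock"],s["eef_pos"].round(1),s["tcp_rot"].round(3),abs(s["qvel"]).max().round(3))
    return ci,im
E
python3 - <<'E'
from h import *
shot("w1")
E
```

```text
1.6 [565.8 273.6 299.7] [-3.14  -0.     2.019] 0.015
```

View pics/w1.png

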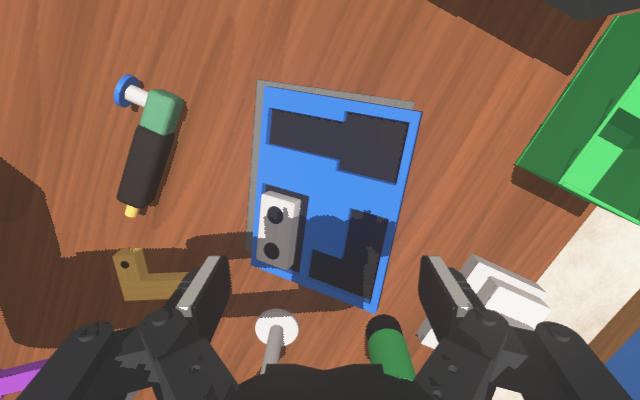

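The wrist view shows the tray's blue quad with corners about (266,86), (421,112), (376,313), (251,263). The lane runs along its top, wide end right, the L pocket is lower right and the grey block is at (280,225). The bracket is at (150,275).

```bash
python3 - <<'E'
from h import *
ci,im=pickle.load(open("w1.pkl","rb")); hsv=cv2.cvtColor(im,cv2.COLOR_BGR2HSV)
m=cv2.inRange(hsv,(100,130,50),(125,255,255)); m[:60]=0; m[:,:230]=0; m[:,440:]=0; m[330:]=0
c=max(cv2.findContours(m,0,1)[0],key=cv2.contourArea); h=cv2.convexHull(c)
q=cv2.approxPolyDP(h,6,True)[:,0].astype(float); 
p=h[:,0].astype(float)
# refine: line fit on contour points near each side
L=[]
cc=c[:,0].astype(float)
for i in range(len(q)):
    a,b=q[i],q[(i+1)%len(q)]; d=(b-a)/np.linalg.norm(b-a); n=np.array([-d[1],d[0]])
    t=(cc-a)@d; e=abs((cc-a)@n); k=(e<3)&(t>8)&(t<np.linalg.norm(b-a)-8)
    vx,vy,x,y=cv2.fitLine(cc[k].astype(np.float32),cv2.DIST_HUBER,0,.01,.01).ravel(); L.append(np.cross([x,y,1],[x+vx,y+vy,1]))
C=[np.cross(L[i-1],L[i]) for i in range(len(q))]; C=np.array([v[:2]/v[2] for v in C])
print(q.tolist(),C.round(1).tolist())
th=.42
names={}
for v in C:
    up=v[0]>310; left=v[1]<190
    names[("h" if up else "l")+("l" if left else "r")]=onz(ci,v,80+8*np.cos(th)+(87 if up else -87)*np.sin(th))
for k,v in names.items(): print(k,v.round(1))
P=lambda k:names[k]
ex=P("hl")-P("ll")+P("hr")-P("lr"); ey=P("hl")-P("hr")+P("ll")-P("lr")
print("lens",[np.linalg.norm(P(a)-P(b)).round(1) for a,b in (("hl","ll"),("hr","lr"),("hl","hr"),("ll","lr"))])
y1=np.arctan2(ex[1],ex[0]);y2=np.arctan2(-ey[0],ey[1]); print("yaw",y1,y2)
n8=np.array([-np.sin(th)*np.cos(y2),-np.sin(th)*np.sin(y2),np.cos(th)])*8
print("origin",(sum(names.values())/4-n8).round(1))
# bracket coarse
mb=cv2.inRange(hsv,(15,80,60),(35,255,255)); mb[:230]=0; mb[:,240:]=0
c=max(cv2.findContours(mb,0,1)[0],key=cv2.contourArea); print(cv2.boundingRect(c))
E
```

```text
[[265.0, 86.0], [421.0, 112.0], [374.0, 313.0], [252.0, 264.0]] [[264.2, 86.1], [421.1, 112.0], [375.4, 313.1], [250.9, 264.1]]
ll [474.4 312.1  51.8]
hl [626.2 360.8 122.8]
hr [695.8 142.3 122.8]
lr [544.7  94.   51.8]
lens [np.float64(174.5), np.float64(173.8), np.float64(229.3), np.float64(229.2)]
yaw 0.31024762535146816 0.310003558798688
origin [588.3 228.3  80. ]
(112, 248, 77, 53)
```

>>> {"method": "drive_tool", "body": {
  "plan": [
    {"x": -10.4,"y": -6.65,"z": 1.2,"ax": 0,"ay": 0,"az": 18.5,"hand": 85},
    {"x": -10.4,"y": -6.65,"z": 1.2,"ax": 0,"ay": 0,"az": 18.5,"hand": 85},
    {"x": -10.4,"y": -6.65,"z": 1.2,"ax": 0,"ay": 0,"az": 18.5,"hand": 85},
    {"x": -10.4,"y": -6.65,"z": 1.2,"ax": 0,"ay": 0,"az": 18.5,"hand": 85},
    {"x": -10.4,"y": -6.65,"z": 1.2,"ax": 0,"ay": 0,"az": 18.5,"hand": 85},
    {"x": -10.4,"y": -6.65,"z": 1.2,"ax": 0,"ay": 0,"az": 18.5,"hand": 85},
    {"x": -10.4,"y": -6.65,"z": 1.2,"ax": 0,"ay": 0,"az": 18.5,"hand": 85},
    {"x": -10.4,"y": -6.65,"z": 1.2,"ax": 0,"ay": 0,"az": 18.5,"hand": 85}
  ]
}}

```text
clock: 2.45
eef_pos: [517.8, -122.6, 261.9]
tcp_rot: [3.141, -0.001, 0.814]
contact_force: [1.4, -0.7, 0.3]
opening: 0.998
grasp_force: 0.0
```

```bash
python3 - <<'E'
from h import *
s=monitor.sense(); print(s["eef_pos"],s["tcp_rot"],s["qvel"].round(2),s["qpos"].round(2))
go([492,-338,240],down(.08))
E
```

```text
[ 517.79960277 -122.55293693  261.87048019] [ 3.14070972e+00 -5.97810890e-04  8.13898461e-01] [-0.93  0.11 -0.02  0.   -0.09  0.56] [-0.24  0.18  1.8   0.    1.16  0.52]
go x -3.487 y 2.583 z 0.438  ax 0.006 ay -0.009 az 7.008
```

>>> {"method": "drive_tool", "body": {
  "plan": [
    {"x": -3.5,"y": 2.6,"z": 0.4,"ax": 0,"ay": 0,"az": 7,"hand": 85},
    {"x": -3.5,"y": 2.6,"z": 0.4,"ax": 0,"ay": 0,"az": 7,"hand": 85},
    {"x": -3.5,"y": 2.6,"z": 0.4,"ax": 0,"ay": 0,"az": 7,"hand": 85},
    {"x": -3.5,"y": 2.6,"z": 0.4,"ax": 0,"ay": 0,"az": 7,"hand": 85},
    {"x": -3.5,"y": 2.6,"z": 0.4,"ax": 0,"ay": 0,"az": 7,"hand": 85},
    {"x": -3.5,"y": 2.6,"z": 0.4,"ax": 0,"ay": 0,"az": 7,"hand": 85},
    {"x": -3.5,"y": 2.6,"z": 0.4,"ax": 0,"ay": 0,"az": 7,"hand": 85},
    {"x": -3.5,"y": 2.6,"z": 0.4,"ax": 0,"ay": 0,"az": 7,"hand": 85}
  ]
}}

```text
clock: 3.25
eef_pos: [494.6, -336.6, 241.8]
tcp_rot: [-3.141, -0.0, 0.089]
contact_force: [-0.0, 0.2, -0.3]
opening: 0.994
grasp_force: 0.0
```

```bash
python3 - <<'E'
from h import *
shot("w2")
E
```

```text
3.25 [ 494.6 -336.6  241.8] [-3.141 -0.     0.089] 0.007
```

View pics/w2.png

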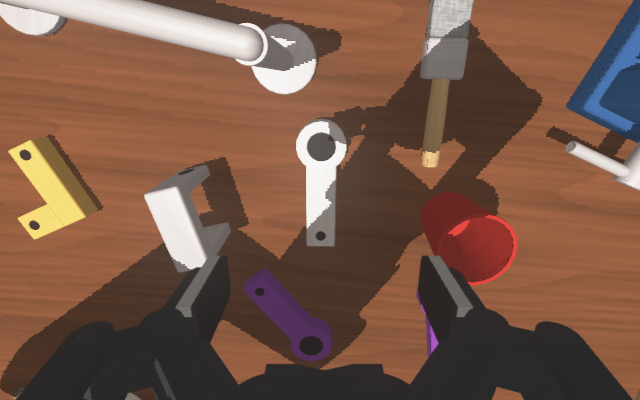

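The link is upright with its eye hole at (321,147) and bar end at (320,246). The clevis bridge is at (178,228), the bracket at (52,190), and the bar's right end at (250,45).

```bash
python3 - <<'E'
from h import *
ci,im=pickle.load(open("w2.pkl","rb")); hsv=cv2.cvtColor(im,cv2.COLOR_BGR2HSV)
print([hsv[y,x].tolist() for x,y in ((312,210),(328,225),(300,210),(345,210),(310,240),(180,230),(160,200),(212,235),(190,250))])
m=cv2.inRange(hsv,(0,0,70),(180,45,255)); b=np.zeros_like(m); b[115:252,290:352]=m[115:252,290:352]
c=max(cv2.findContours(b,0,1)[0],key=cv2.contourArea); f=cv2.drawContours(np.zeros_like(b),[c],-1,255,-1)
print(cv2.contourArea(c),cv2.boundingRect(c))
Lp=[];Rp=[]
for y in range(186,238):
    x=np.where(f[y])[0]; Lp.append(onz(ci,(x[0]-.5,y),24)[:2]); Rp.append(onz(ci,(x[-1]+.5,y),24)[:2])
Lp=np.array(Lp);Rp=np.array(Rp)
mid=(Lp+Rp)/2; vx,vy,x0,y0=cv2.fitLine(mid.astype(np.float32),cv2.DIST_HUBER,0,.01,.01).ravel()
if vx<0:vx,vy=-vx,-vy
u=np.array([vx,vy]); print("yaw",np.arctan2(vy,vx),"width",np.linalg.norm(Lp-Rp,axis=1).mean())
al=[];
P=np.array([onz(ci,(p[0],p[1]+(.5 if p[1]>200 else 0)),24)[:2] for p in c[:,0]])
t=(P-[x0,y0])@u; lat=(P-[x0,y0])@[-vy,vx]
k=abs(lat)<12; e0=np.median(t[k&(t<t.min()+6)]);print("ext",e0,t.max(),"len",t.max()-e0)
e=t>t.max()-60; print("eye width",lat[e].max(),lat[e].min())
print("origin from bar end",np.array([x0,y0])+u*(e0+75),"from eye end",np.array([x0,y0])+u*(t.max()-75))
E
```

```text
[[12, 5, 245], [10, 23, 132], [10, 134, 160], [10, 94, 81], [11, 22, 126], [12, 11, 240], [13, 7, 242], [6, 23, 113], [9, 11, 238]]
4149.0 (296, 119, 51, 127)
yaw 0.08468223 width 33.69715317185157
ext -53.11176320292755 97.38531544951785 len 150.4970786524454
eye width 26.683660837256465 -28.12269094007792
origin from bar end [ 460.64976893 -334.37703272] from eye end [ 461.14506637 -334.33498928]
```

>>> {"method": "drive_tool", "body": {
  "plan": [
    {"x": -0.67,"y": -0.1,"z": 1.0,"ax": 0,"ay": 0,"az": 0.04,"hand": 60},
    {"x": -0.67,"y": -0.1,"z": 2.0,"ax": 0,"ay": 0,"az": 0.04,"hand": 60},
    {"x": -0.67,"y": -0.1,"z": 3.0,"ax": 0,"ay": 0,"az": 0.04,"hand": 60},
    {"x": -0.67,"y": -0.1,"z": 3.6,"ax": 0,"ay": 0,"az": 0.04,"hand": 60},
    {"x": -0.67,"y": -0.1,"z": 3.6,"ax": 0,"ay": 0,"az": 0.04,"hand": 60},
    {"x": -0.67,"y": -0.1,"z": 3.6,"ax": 0,"ay": 0,"az": 0.04,"hand": 60}
  ]
}}

```text
clock: 3.9
eef_pos: [461.2, -335.3, 62.0]
tcp_rot: [-3.141, 0.0, 0.084]
contact_force: [0.3, 0.1, 0.8]
opening: 0.707
grasp_force: 0.0
```

```bash
python3 - <<'E'
from h import *
s=monitor.sense(); print(s["eef_pos"],s["tcp_rot"],s["opening"])
go([461,-334.4,10],down(.085))
E
```

```text
[ 461.19571482 -335.27973558   62.03088164] [-3.14111214e+00  4.68083706e-04  8.36059727e-02] 0.7069615988847063
go x -0.002 y -0.017 z 1.041  ax -0.005 ay 0.004 az -0.013
```

>>> {"method": "drive_tool", "body": {
  "plan": [
    {"x": 0,"y": -0.02,"z": 0.6,"ax": 0,"ay": 0,"az": 0,"hand": 60},
    {"x": 0,"y": -0.02,"z": 1.04,"ax": 0,"ay": 0,"az": 0,"hand": 60},
    {"x": 0,"y": -0.02,"z": 1.04,"ax": 0,"ay": 0,"az": 0,"hand": 60},
    {"x": 0,"y": -0.02,"z": 1.04,"ax": 0,"ay": 0,"az": 0,"hand": 30},
    {"x": 0,"y": -0.02,"z": 1.04,"ax": 0,"ay": 0,"az": 0,"hand": 25},
    {"x": 0,"y": -0.02,"z": 1.04,"ax": 0,"ay": 0,"az": 0,"hand": 25},
    {"x": 0,"y": -0.02,"z": 1.04,"ax": 0,"ay": 0,"az": 0,"hand": 25},
    {"x": 0,"y": -0.02,"z": 1.04,"ax": 0,"ay": 0,"az": 0,"hand": 25}
  ],
  "grip_force": 70
}}

```text
clock: 4.7
eef_pos: [462.2, -335.9, 12.2]
tcp_rot: [3.139, -0.003, 0.082]
contact_force: [-0.7, 3.0, 9.3]
opening: 0.375
grasp_force: 70.0
```

>>> {"method": "drive_tool", "body": {
  "plan": [
    {"x": 0,"y": 0,"z": -0.3,"ax": 0,"ay": 0,"az": 0,"hand": 25},
    {"x": 0,"y": 0,"z": -1.2,"ax": 0,"ay": 0,"az": 0,"hand": 25},
    {"x": 0,"y": 0,"z": -2.2,"ax": 0,"ay": 0,"az": 0,"hand": 25},
    {"x": 0,"y": 0,"z": -3.2,"ax": 0,"ay": 0,"az": 0,"hand": 25},
    {"x": 0,"y": 0,"z": -4.2,"ax": 0,"ay": 0,"az": 0,"hand": 25},
    {"x": 0,"y": 0,"z": -4.8,"ax": 0,"ay": 0,"az": 0,"hand": 25},
    {"x": 0,"y": 0,"z": -4.8,"ax": 0,"ay": 0,"az": 0,"hand": 25},
    {"x": 0,"y": 0,"z": -4.8,"ax": 0,"ay": 0,"az": 0,"hand": 25}
  ]
}}

```text
clock: 5.5
eef_pos: [460.4, -334.8, 250.4]
tcp_rot: [3.141, -0.001, 0.082]
contact_force: [-0.1, -0.3, -4.5]
opening: 0.373
grasp_force: 71.3
```

```bash
python3 - <<'E'
from h import *
s=monitor.sense(); print(s["contact_force"],s["opening"],s["grasp_force"])
shot("w3")
T=Ro.from_euler('ZY',[.310,-.42]); O=np.array([588.3,228.3,80])
print("seat",O+T.apply([0,72,0]))
print(T.apply([1,0,0]))
R=T*Ro.from_euler('x',np.pi)
go(O+T.apply([0,72,130]),R)
go([480,100,300],R)
E
```

```text
[-0.12594483 -0.26677861 -4.5289254 ] 0.3732382289083071 71.3019597530365
5.5 [ 460.4 -334.8  250.4] [ 3.141e+00 -1.000e-03  8.200e-02] 0.041
seat [566.33577818 296.86801703  80.        ]
[0.86956525 0.27854567 0.40776045]
go x 2.126 y -12.167 z 1.010  ax 0.449 ay 4.002 az -2.149
go x 1.113 y -8.625 z -1.018  ax 0.449 ay 4.002 az -2.149
```

View pics/w3.png

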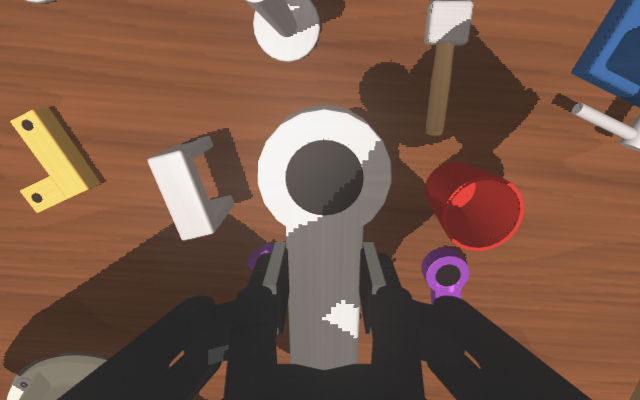

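The link is held straight along the tool, with its eye disc spanning columns 258–391, top at row 107, hole at (324,177). I'll check the in-hand offset numerically while moving.

>>> {"method": "drive_tool", "body": {
  "plan": [
    {"x": 2.13,"y": -12.17,"z": 1.0,"ax": 0.45,"ay": 4.0,"az": -2.15,"hand": 25},
    {"x": 2.13,"y": -12.17,"z": 1.0,"ax": 0.45,"ay": 4.0,"az": -2.15,"hand": 25},
    {"x": 2.13,"y": -12.17,"z": 1.0,"ax": 0.45,"ay": 4.0,"az": -2.15,"hand": 25},
    {"x": 2.13,"y": -12.17,"z": 1.0,"ax": 0.45,"ay": 4.0,"az": -2.15,"hand": 25},
    {"x": 2.13,"y": -12.17,"z": 1.0,"ax": 0.45,"ay": 4.0,"az": -2.15,"hand": 25},
    {"x": 2.13,"y": -12.17,"z": 1.0,"ax": 0.45,"ay": 4.0,"az": -2.15,"hand": 25},
    {"x": 2.13,"y": -12.17,"z": 1.0,"ax": 0.45,"ay": 4.0,"az": -2.15,"hand": 25},
    {"x": 2.13,"y": -12.17,"z": 1.0,"ax": 0.45,"ay": 4.0,"az": -2.15,"hand": 25}
  ]
}}

```text
clock: 6.35
eef_pos: [495.0, 63.8, 215.0]
tcp_rot: [-3.141, -0.417, 0.31]
contact_force: [1.3, -1.1, -4.2]
opening: 0.376
grasp_force: 71.7
```

```bash
cat >> h.py <<'E'
T=Ro.from_euler('ZY',[.310,-.42]); O=np.array([588.3,228.3,80]); RT=T*Ro.from_euler('x',np.pi)
def tr(p): return O+T.apply(p)
E
python3 - <<'E'
from h import *
s=monitor.sense(); print(s["eef_pos"],s["tcp_rot"],s["qvel"].round(2),s["qpos"].round(2))
go(tr([1,72,130]),RT)
ci,im=pickle.load(open("w3.pkl","rb")); hsv=cv2.cvtColor(im,cv2.COLOR_BGR2HSV)
m=cv2.inRange(hsv,(0,0,70),(180,45,255)); m[:100]=0;m[215:]=0;m[:,:250]=0;m[:,400:]=0
c=max(cv2.findContours(m,0,1)[0],key=cv2.contourArea)
R0=down(.082); P=np.array([R0.inv().apply(onz(ci,p,250.4+11.8)-[460.4,-334.8,250.4]) for p in c[:,0]])
print("eye fwd",P[:,0].max(),"y range",P[:,1].min(),P[:,1].max())
E
```

```text
[495.00657479  63.82119244 214.99832199] [-3.14143642 -0.4171952   0.30988114] [ 1.37  0.15 -0.04 -0.87 -0.38  1.96] [ 0.05 -0.01  2.2   0.19  0.56  1.17]
go x 1.460 y -4.004 z 0.995  ax -0.001 ay 0.027 az -0.001
eye fwd 73.66876174070795 y range -28.4533730815286 26.076251186993023
```

>>> {"method": "drive_tool", "body": {
  "plan": [
    {"x": 1.46,"y": -4.0,"z": 1.0,"ax": 0,"ay": 0,"az": 0,"hand": 25},
    {"x": 1.46,"y": -4.0,"z": 1.0,"ax": 0,"ay": 0,"az": 0,"hand": 25},
    {"x": 1.46,"y": -4.0,"z": 1.0,"ax": 0,"ay": 0,"az": 0,"hand": 25},
    {"x": 1.46,"y": -4.0,"z": 1.0,"ax": 0,"ay": 0,"az": 0,"hand": 25},
    {"x": 1.46,"y": -4.0,"z": 1.0,"ax": 0,"ay": 0,"az": 0,"hand": 25},
    {"x": 1.46,"y": -4.0,"z": 1.0,"ax": 0,"ay": 0,"az": 0,"hand": 25},
    {"x": 1.46,"y": -4.0,"z": 1.0,"ax": 0,"ay": 0,"az": 0,"hand": 25},
    {"x": 1.46,"y": -4.0,"z": 1.0,"ax": 0,"ay": 0,"az": 0,"hand": 25}
  ]
}}

```text
clock: 7.15
eef_pos: [517.9, 277.6, 199.7]
tcp_rot: [3.14, -0.418, 0.31]
contact_force: [-0.1, 0.2, -4.5]
opening: 0.378
grasp_force: 71.9
```

```bash
python3 - <<'E'
from h import *
s=monitor.sense(); print(T.inv().apply(s["eef_pos"]-O),s["contact_force"])
go(tr([1.2,72,30]),RT);go(tr([1.2,72,13]),RT)
E
```

```text
[  1.30330341  68.38168343 130.51042056] [-0.13452603  0.22638646 -4.52766497]
go x 0.003 y -0.076 z 2.010  ax 0.018 ay 0.023 az 0.001
go x 0.004 y -0.077 z 2.350  ax 0.018 ay 0.023 az 0.001
```

>>> {"method": "drive_tool", "body": {
  "plan": [
    {"x": 0,"y": -0.08,"z": 0.8,"ax": 0,"ay": 0.02,"az": 0,"hand": 25},
    {"x": 0,"y": -0.08,"z": 1.6,"ax": 0,"ay": 0.02,"az": 0,"hand": 25},
    {"x": 0,"y": -0.08,"z": 2.0,"ax": 0,"ay": 0.02,"az": 0,"hand": 25},
    {"x": 0,"y": -0.08,"z": 2.0,"ax": 0,"ay": 0.02,"az": 0,"hand": 25},
    {"x": 0,"y": -0.08,"z": 2.0,"ax": 0,"ay": 0.02,"az": 0,"hand": 25}
  ]
}}

```text
clock: 7.65
eef_pos: [556.5, 294.0, 109.8]
tcp_rot: [3.14, -0.422, 0.309]
contact_force: [0.6, 0.9, -2.6]
opening: 0.373
grasp_force: 71.8
```

```bash
python3 - <<'E'
from h import *
s=monitor.sense(); print(T.inv().apply(s["eef_pos"]-O),s["contact_force"])
go(tr([1.2,72,13]),RT); shot("w4")
E
```

```text
[ 2.77603703 72.2504116  31.41184968] [ 0.56687916  0.94527533 -2.63330389]
go x -0.032 y 0.004 z 0.368  ax 0.016 ay -0.015 az -0.008
7.65 [556.5 294.  109.8] [ 3.14  -0.422  0.309] 0.031
```

View pics/w4.png

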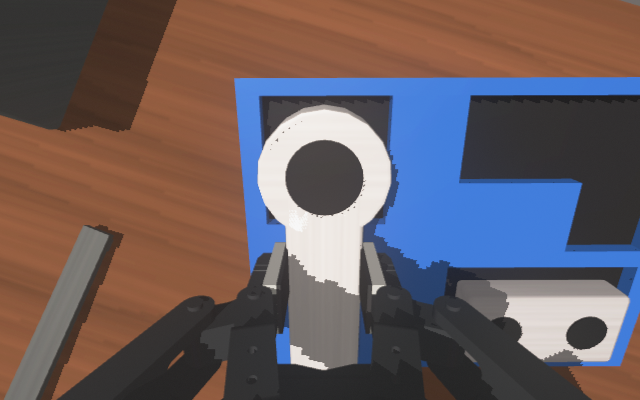

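The eye (columns 258–391) sits over the lane's wide part (260–392), centred and square. Now I lower it.

>>> {"method": "drive_tool", "body": {
  "plan": [
    {"x": -0.03,"y": 0,"z": 0.2,"ax": 0,"ay": -0.01,"az": 0,"hand": 25},
    {"x": -0.03,"y": 0,"z": 0.3,"ax": 0,"ay": -0.01,"az": 0,"hand": 25},
    {"x": -0.03,"y": 0,"z": 0.35,"ax": 0,"ay": -0.01,"az": 0,"hand": 25},
    {"x": -0.03,"y": 0,"z": 0.35,"ax": 0,"ay": -0.01,"az": 0,"hand": 25},
    {"x": -0.03,"y": 0,"z": 0.35,"ax": 0,"ay": -0.01,"az": 0,"hand": 25}
  ]
}}

```text
clock: 8.2
eef_pos: [562.1, 297.1, 93.3]
tcp_rot: [3.141, -0.422, 0.311]
contact_force: [0.4, 0.7, -3.4]
opening: 0.377
grasp_force: 71.9
```

```bash
cat >> h.py <<'E'
def ts():
    s=monitor.sense(); print("tray",T.inv().apply(s["eef_pos"]-O).round(1),"F",T.inv().apply(s["contact_force"]).round(1),"rot",s["tcp_rot"].round(3),s["opening"].round(3)); return s
E
python3 -c "
from h import *
ts();go(tr([1.2,72,11]),RT)"
```

```text
Traceback (most recent call last):
  File "h.py", line 23, in ts
    s=monitor.sense(); print("tray",T.inv().apply(s["eef_pos"]-O).round(1),"F",T.inv().apply(s["contact_force"]).round(1),"rot",s["tcp_rot"].round(3),s["opening"].round(3)); return s
                                                                                                                                                      ^^^^^^^^^^^^^^^^^^
AttributeError: 'float' object has no attribute 'round'
```

>>> {"method": "drive_tool", "body": {
  "plan": [
    {"x": -0.01,"y": 0,"z": 0.03,"ax": 0,"ay": 0,"az": 0,"hand": 25},
    {"x": -0.01,"y": 0,"z": 0.05,"ax": 0,"ay": 0,"az": 0,"hand": 25},
    {"x": -0.01,"y": 0,"z": 0.05,"ax": 0,"ay": 0,"az": 0,"hand": 25}
  ]
}}

```text
clock: 8.5
eef_pos: [562.5, 297.3, 92.5]
tcp_rot: [3.141, -0.423, 0.311]
contact_force: [-14.3, -4.2, 19.3]
opening: 0.378
grasp_force: 75.3
```

```bash
sed -i 's/s\["opening"\].round(3)/s["opening"]/' h.py; python3 -c "
from h import *
ts()"
```

```text
tray [ 1.9 73.6 12.9] F [-5.8  0.3 23.7] rot [ 3.141 -0.423  0.311] 0.3781280935707984
```

>>> {"method": "drive_tool", "body": {
  "plan": [
    {"x": 0,"y": 0,"z": 0,"ax": 0,"ay": 0,"az": 0,"hand": 40},
    {"x": 0,"y": 0,"z": 0,"ax": 0,"ay": 0,"az": 0,"hand": 48},
    {"x": 0,"y": 0,"z": 0,"ax": 0,"ay": 0,"az": 0,"hand": 48},
    {"x": 0,"y": 0,"z": -0.2,"ax": 0,"ay": 0,"az": 0,"hand": 48},
    {"x": 0,"y": 0,"z": -0.7,"ax": 0,"ay": 0,"az": 0,"hand": 55},
    {"x": 0,"y": 0,"z": -1.6,"ax": 0,"ay": 0,"az": 0,"hand": 60},
    {"x": 0,"y": 0,"z": -2.6,"ax": 0,"ay": 0,"az": 0,"hand": 60},
    {"x": 0,"y": 0,"z": -3.4,"ax": 0,"ay": 0,"az": 0,"hand": 60}
  ]
}}

```text
clock: 9.3
eef_pos: [495.4, 275.9, 248.5]
tcp_rot: [3.141, -0.423, 0.31]
contact_force: [0.1, 0.2, 0.3]
opening: 0.701
grasp_force: 0.0
```

```bash
python3 - <<'E'
from h import *
ts(); ci,im=shot("w5"); hsv=cv2.cvtColor(im,cv2.COLOR_BGR2HSV)
m=cv2.inRange(hsv,(0,0,70),(180,45,255))
cs=[c for c in cv2.findContours(m,0,1)[0] if cv2.contourArea(c)>800]
for c in cs:
    # rays on tray plane z=24
    P=[]
    for p in c[:,0]:
        o,d=ray(ci,p); o=T.inv().apply(o-O); d=T.inv().apply(d); P.append((o+d*(24-o[2])/d[2])[:2])
    P=np.array(P); print(cv2.boundingRect(c),P.min(0).round(1),P.max(0).round(1))
# next view for bracket: rough bracket from w2
ci,im=pickle.load(open("w2.pkl","rb")); hsv=cv2.cvtColor(im,cv2.COLOR_BGR2HSV)
m=cv2.inRange(hsv,(18,80,190),(35,255,255)); m[:,110:]=0
c=max(cv2.findContours(m,0,1)[0],key=cv2.contourArea); q=cv2.approxPolyDP(c,3,True)[:,0]
for p in q: print("br",p,onz(ci,p,24)[:2].round(1))
m=cv2.inRange(hsv,(0,0,200),(180,40,255)); m[:,:140]=0;m[:,215:]=0;m[:170]=0;m[275:]=0
c=max(cv2.findContours(m,0,1)[0],key=cv2.contourArea); q=cv2.approxPolyDP(c,4,True)[:,0]
for p in q: print("cl",p,onz(ci,p,85)[:2].round(1))
E
```

```text
tray [  1.2  73.7 184. ] F [0.3 0.2 0.2] rot [ 3.141 -0.423  0.31 ] 0.7012888679304623
9.3 [495.4 275.9 248.5] [ 3.141 -0.423  0.31 ] 0.827
(454, 332, 54, 47) [-250.4 -139.9] [-183.5  -70.8]
(286, 248, 105, 13) [-92.2   7.2] [-78.4 112.9]
(395, 247, 91, 57) [-144.9  -91.2] [-77.3   2.2]
(393, 186, 104, 55) [-69.6 -93.2] [-12.3   5.1]
(564, 183, 76, 57) [ -68.7 -236. ] [  -9.7 -158.5]
(121, 172, 67, 121) [-130.2  203.5] [  1.9 288.7]
(402, 88, 50, 45) [ 38.8 -40.2] [76.9  5.2]
(293, 88, 68, 157) [-73.8  42.6] [ 77.1 101.9]
(0, 45, 146, 65) [ 59.6 232.1] [111.8 348.9]
(445, 0, 138, 36) [ 118.7 -133.8] [144.5 -23.2]
(0, 0, 84, 58) [102.4 267.3] [145.  343.3]
br [ 29 140] [486.1 -14.9]
br [  9 152] [470.6   9.6]
br [ 47 203] [413.2 -21.3]
br [ 18 217] [392.4  15.7]
br [ 36 238] [ 3.664e+02 -2.000e-01]
br [ 85 216] [400.5 -62.8]
cl [145 194] [ 458.5 -167.6]
cl [171 256] [ 393.3 -188.3]
cl [189 268] [ 380.8 -206. ]
cl [201 266] [ 384.2 -218.3]
cl [205 258] [ 394.  -222.7]
cl [177 189] [ 466.2 -198.2]
```

The numbers show the link resting centred in the lane (tray x −74..77, y 43..102). On to the bracket.

```bash
python3 -c "
from h import *
go([458,-12,190],down(.51))"
```

```text
go x -2.795 y 5.267 z 0.125  ax 0.394 ay -4.088 az -1.878
```

>>> {"method": "drive_tool", "body": {
  "plan": [
    {"x": -2.8,"y": 5.27,"z": 0.12,"ax": 0.39,"ay": -4.09,"az": -1.88,"hand": 60},
    {"x": -2.8,"y": 5.27,"z": 0.12,"ax": 0.39,"ay": -4.09,"az": -1.88,"hand": 60},
    {"x": -2.8,"y": 5.27,"z": 0.12,"ax": 0.39,"ay": -4.09,"az": -1.88,"hand": 60},
    {"x": -2.8,"y": 5.27,"z": 0.12,"ax": 0.39,"ay": -4.09,"az": -1.88,"hand": 60},
    {"x": -2.8,"y": 5.27,"z": 0.12,"ax": 0.39,"ay": -4.09,"az": -1.88,"hand": 60},
    {"x": -2.8,"y": 5.27,"z": 0.12,"ax": 0.39,"ay": -4.09,"az": -1.88,"hand": 60},
    {"x": -2.8,"y": 5.27,"z": 0.12,"ax": 0.39,"ay": -4.09,"az": -1.88,"hand": 60},
    {"x": -2.8,"y": 5.27,"z": 0.12,"ax": 0.39,"ay": -4.09,"az": -1.88,"hand": 60}
  ]
}}

```text
clock: 10.15
eef_pos: [457.2, -14.2, 183.3]
tcp_rot: [3.141, 0.008, 0.507]
contact_force: [0.1, -0.3, -0.4]
opening: 0.703
grasp_force: 0.0
```

```bash
python3 - <<'E'
from h import *
ci,im=shot("w6"); hsv=cv2.cvtColor(im,cv2.COLOR_BGR2HSV)
m=cv2.inRange(hsv,(15,80,60),(35,255,255))
c=max(cv2.findContours(m,0,1)[0],key=cv2.contourArea); print(cv2.contourArea(c),cv2.boundingRect(c))
for p in cv2.approxPolyDP(c,4,True)[:,0]: print("br",p,hsv[p[1],p[0]],onz(ci,p,24)[:2].round(1))
E
```

```text
10.15 [457.2 -14.2 183.3] [3.141 0.008 0.507] 0.052
4883.0 (263, 140, 80, 103)
br [340 141] [ 17 137 151] [488.5 -13.2]
br [308 142] [ 15 143 200] [473.6  11.9]
br [308 204] [ 27 114 247] [420.1 -16.6]
br [268 205] [ 16 141 175] [400.4  17. ]
br [263 214] [ 19 135 239] [389.5  17.1]
br [265 241] [ 15 142 228] [363.7   2.6]
br [339 241] [ 17 140 231] [399.7 -62.8]
```

View pics/w6.png

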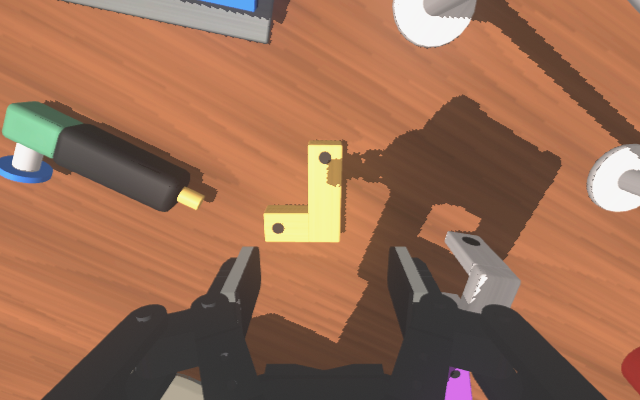

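The bracket is square to the tool: outer corner (340,241), foot end (265,241), leg end (325,143). Moving down.

```bash
python3 -c "
from h import *
go([444.3,-20.4,60],down(.506));go([444.3,-20.4,12],down(.506))"
```

```text
go x -0.288 y -0.007 z 2.476  ax 0.011 ay 0.071 az 0.018
go x -0.281 y -0.008 z 3.436  ax 0.011 ay 0.071 az 0.018
```

>>> {"method": "drive_tool", "body": {
  "plan": [
    {"x": -0.29,"y": -0.01,"z": 1.0,"ax": 0.01,"ay": 0.07,"az": 0,"hand": 60},
    {"x": -0.29,"y": -0.01,"z": 2.0,"ax": 0.01,"ay": 0.07,"az": 0,"hand": 60},
    {"x": -0.29,"y": -0.01,"z": 2.5,"ax": 0.01,"ay": 0.07,"az": 0,"hand": 60},
    {"x": -0.29,"y": -0.01,"z": 2.5,"ax": 0.01,"ay": 0.07,"az": 0,"hand": 60},
    {"x": -0.29,"y": -0.01,"z": 2.5,"ax": 0.01,"ay": 0.07,"az": 0,"hand": 60}
  ]
}}

```text
clock: 10.7
eef_pos: [444.6, -19.3, 59.1]
tcp_rot: [3.141, 0.001, 0.511]
contact_force: [0.7, 0.3, -0.2]
opening: 0.705
grasp_force: 0.0
```

```bash
python3 -c "
from h import *
go([444.3,-20.4,11],down(.506))"
```

```text
go x -0.014 y 0.017 z 0.962  ax 0.001 ay 0.008 az 0.051
```

>>> {"method": "drive_tool", "body": {
  "plan": [
    {"x": -0.01,"y": 0.02,"z": 0.6,"ax": 0,"ay": 0,"az": 0.05,"hand": 60},
    {"x": -0.01,"y": 0.02,"z": 0.96,"ax": 0,"ay": 0,"az": 0.05,"hand": 60},
    {"x": -0.01,"y": 0.02,"z": 0.96,"ax": 0,"ay": 0,"az": 0.05,"hand": 60},
    {"x": -0.01,"y": 0.02,"z": 0.96,"ax": 0,"ay": 0,"az": 0.05,"hand": 30},
    {"x": -0.01,"y": 0.02,"z": 0.96,"ax": 0,"ay": 0,"az": 0.05,"hand": 22},
    {"x": -0.01,"y": 0.02,"z": 0.96,"ax": 0,"ay": 0,"az": 0.05,"hand": 22},
    {"x": -0.01,"y": 0.02,"z": 0.96,"ax": 0,"ay": 0,"az": 0.05,"hand": 22},
    {"x": -0.01,"y": 0.02,"z": 0.96,"ax": 0,"ay": 0,"az": 0.05,"hand": 22}
  ],
  "grip_force": 80
}}

```text
clock: 11.5
eef_pos: [445.4, -21.5, 12.5]
tcp_rot: [3.14, -0.002, 0.504]
contact_force: [-1.8, 1.8, 12.6]
opening: 0.348
grasp_force: 78.7
```

```bash
python3 -c "
from h import *
s=monitor.sense();print(s['eef_pos'],s['tcp_rot'])
go([470,0,270],down(.9))"
```

```text
[445.38874954 -21.46665155  12.51122063] [ 3.13970677e+00 -1.94406852e-03  5.04246752e-01]
go x 0.648 y -0.128 z -5.149  ax 0.021 ay -0.015 az -3.779
```

>>> {"method": "drive_tool", "body": {
  "plan": [
    {"x": 0,"y": 0,"z": -0.3,"ax": 0,"ay": 0,"az": 0,"hand": 22},
    {"x": 0,"y": 0,"z": -1.2,"ax": 0,"ay": 0,"az": 0,"hand": 22},
    {"x": 0,"y": 0,"z": -2.2,"ax": 0,"ay": 0,"az": 0,"hand": 22},
    {"x": 0,"y": 0,"z": -3.2,"ax": 0,"ay": 0,"az": 0,"hand": 22},
    {"x": 0,"y": 0,"z": -4.2,"ax": 0,"ay": 0,"az": 0,"hand": 22},
    {"x": 0,"y": 0,"z": -5.0,"ax": 0,"ay": 0,"az": 0,"hand": 22},
    {"x": 0,"y": 0,"z": -5.0,"ax": 0,"ay": 0,"az": 0,"hand": 22}
  ]
}}

```text
clock: 12.2
eef_pos: [447.0, -21.5, 267.1]
tcp_rot: [3.135, -0.009, 0.505]
contact_force: [0.3, -0.1, -4.0]
opening: 0.35
grasp_force: 80.9
```

```bash
cat >> h.py <<'E'
RB=T*Ro.from_euler('ZX',[np.pi/2,np.pi])
E
python3 - <<'E'
from h import *
t=imaging.camera_info("top"); print("can",onz(t,(293,131),170).round(),"tip",tr([59,-40.5,130]))
ts(); ci,im=shot("w7")
hsv=cv2.cvtColor(im,cv2.COLOR_BGR2HSV); s=monitor.sense()
m=cv2.inRange(hsv,(15,80,60),(35,255,255)); c=max(cv2.findContours(m,0,1)[0],key=cv2.contourArea)
R0=Ro.from_euler('xyz',s["tcp_rot"])
for p in cv2.approxPolyDP(c,4,True)[:,0]: print(p,R0.inv().apply(onz(ci,p,s["eef_pos"][2]+11.5)-s["eef_pos"])[:2].round(1))
go(tr([59,-40.5,130]),RB)
E
```

```text
can [778.  41. 170.] tip [601.47710871 189.99387456 222.75942897]
tray [-116.2 -194.8  256.8] F [-1.4 -0.2 -3.7] rot [ 3.135 -0.009  0.505] 0.3500632380862342
12.2 [447.  -21.5 267.1] [ 3.135 -0.009  0.505] 0.095
[293 178] [ 45.2 -12.9]
[287 192] [ 39.  -15.6]
[292 293] [-11.6 -15.1]
[286 331] [-33.7 -18.8]
[278 337] [-37.3 -22.9]
[279 363] [-53.8 -23.2]
[319 369] [-57.9  -2.6]
[351 364] [-54.8  14. ]
[362 195] [37.5 16.6]
[355 178] [45.1 13.3]
go x 4.771 y -2.197 z 0.839  ax -3.287 ay 2.743 az -12.936
```

>>> {"method": "drive_tool", "body": {
  "plan": [
    {"x": 4.77,"y": -2.2,"z": 0.84,"ax": -3.29,"ay": 2.74,"az": -12.94,"hand": 22},
    {"x": 4.77,"y": -2.2,"z": 0.84,"ax": -3.29,"ay": 2.74,"az": -12.94,"hand": 22},
    {"x": 4.77,"y": -2.2,"z": 0.84,"ax": -3.29,"ay": 2.74,"az": -12.94,"hand": 22},
    {"x": 4.77,"y": -2.2,"z": 0.84,"ax": -3.29,"ay": 2.74,"az": -12.94,"hand": 22},
    {"x": 4.77,"y": -2.2,"z": 0.84,"ax": -3.29,"ay": 2.74,"az": -12.94,"hand": 22},
    {"x": 4.77,"y": -2.2,"z": 0.84,"ax": -3.29,"ay": 2.74,"az": -12.94,"hand": 22},
    {"x": 4.77,"y": -2.2,"z": 0.84,"ax": -3.29,"ay": 2.74,"az": -12.94,"hand": 22},
    {"x": 4.77,"y": -2.2,"z": 0.84,"ax": -3.29,"ay": 2.74,"az": -12.94,"hand": 22}
  ]
}}

```text
clock: 13.05
eef_pos: [597.8, 190.6, 215.4]
tcp_rot: [2.791, -0.038, 1.671]
contact_force: [-1.4, -0.2, -4.0]
opening: 0.344
grasp_force: 81.0
```

```bash
python3 -c "
from h import *
s=ts(); print(s['qpos'].round(2)); go(tr([59,-40.5,60]),RB)"
```

```text
tray [ 53.  -38.8 124.7] F [-2.9  0.3 -3.1] rot [ 2.791 -0.038  1.671] 0.3441116116796228
[ 0.33  0.22  1.91 -0.07  0.66  0.28]
go x 0.055 y 0.202 z 1.282  ax -0.620 ay 0.415 az -1.994
```

>>> {"method": "drive_tool", "body": {
  "plan": [
    {"x": 0.05,"y": 0.2,"z": 0.3,"ax": -0.62,"ay": 0.41,"az": -2.0,"hand": 22},
    {"x": 0.05,"y": 0.2,"z": 0.8,"ax": -0.62,"ay": 0.41,"az": -2.0,"hand": 22},
    {"x": 0.05,"y": 0.2,"z": 1.3,"ax": -0.62,"ay": 0.41,"az": -2.0,"hand": 22},
    {"x": 0.05,"y": 0.2,"z": 1.3,"ax": -0.62,"ay": 0.41,"az": -2.0,"hand": 22},
    {"x": 0.05,"y": 0.2,"z": 1.3,"ax": -0.62,"ay": 0.41,"az": -2.0,"hand": 22},
    {"x": 0.05,"y": 0.2,"z": 1.3,"ax": -0.62,"ay": 0.41,"az": -2.0,"hand": 22}
  ]
}}

```text
clock: 13.65
eef_pos: [630.7, 198.0, 161.3]
tcp_rot: [2.718, -0.001, 1.874]
contact_force: [0.1, -0.1, -3.9]
opening: 0.345
grasp_force: 81.0
```

```bash
python3 -c "
from h import *
s=ts(); go(tr([59,-40.5,30]),RB); shot('w8')"
```

```text
tray [ 61.6 -41.8  61.6] F [-1.5 -0.1 -3.5] rot [ 2.718e+00 -1.000e-03  1.874e+00] 0.345301396993368
go x 0.027 y -0.055 z 0.631  ax 0.031 ay 0.019 az -0.064
13.65 [630.7 198.  161.3] [ 2.718e+00 -1.000e-03  1.874e+00] 0.012
```

View pics/w8.png

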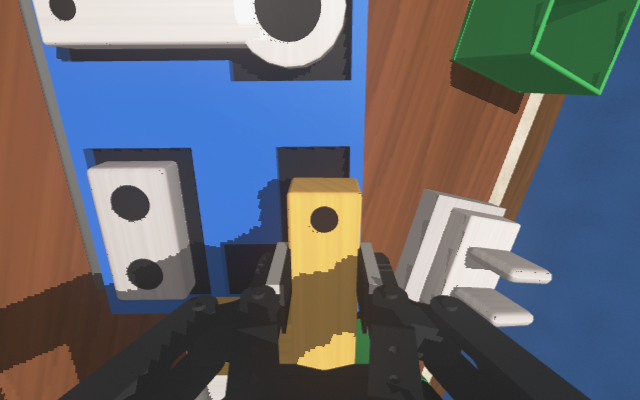

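The bracket (columns 288–362) is over the pocket, whose upper edge is at row 148 and slope range 278–350. The link rests in its lane at the top. I'll correct by the small offsets and lower it.

>>> {"method": "drive_tool", "body": {
  "plan": [
    {"x": 0.03,"y": -0.05,"z": 0.3,"ax": 0.03,"ay": 0.02,"az": -0.06,"hand": 22},
    {"x": 0.03,"y": -0.05,"z": 0.6,"ax": 0.03,"ay": 0.02,"az": -0.06,"hand": 22},
    {"x": 0.03,"y": -0.05,"z": 0.7,"ax": 0.03,"ay": 0.02,"az": -0.06,"hand": 22},
    {"x": 0.03,"y": -0.05,"z": 0.7,"ax": 0.03,"ay": 0.02,"az": -0.06,"hand": 22},
    {"x": 0.03,"y": -0.05,"z": 0.7,"ax": 0.03,"ay": 0.02,"az": -0.06,"hand": 22}
  ]
}}

```text
clock: 14.2
eef_pos: [641.9, 203.0, 127.5]
tcp_rot: [2.722, -0.0, 1.88]
contact_force: [-0.4, 0.9, -3.1]
opening: 0.348
grasp_force: 80.9
```

```bash
python3 -c "
from h import *
s=ts(); go(tr([59,-40.5,14]),RB)"
```

```text
tray [ 59.  -40.5  25.7] F [-1.4  1.  -2.8] rot [ 2.722 -0.     1.88 ] 0.3482913074653419
go x -0.000 y 0.001 z 0.233  ax -0.007 ay -0.001 az -0.004
```

>>> {"method": "drive_tool", "body": {
  "plan": [
    {"x": 0,"y": 0,"z": 0.12,"ax": 0,"ay": 0,"az": 0,"hand": 22},
    {"x": 0,"y": 0,"z": 0.2,"ax": 0,"ay": 0,"az": 0,"hand": 22},
    {"x": 0,"y": 0,"z": 0.24,"ax": 0,"ay": 0,"az": 0,"hand": 22},
    {"x": 0,"y": 0,"z": 0.24,"ax": 0,"ay": 0,"az": 0,"hand": 22},
    {"x": 0,"y": 0,"z": 0.24,"ax": 0,"ay": 0,"az": 0,"hand": 22}
  ]
}}

```text
clock: 14.7
eef_pos: [646.6, 204.5, 116.9]
tcp_rot: [2.722, -0.0, 1.881]
contact_force: [-0.3, 0.1, -3.3]
opening: 0.351
grasp_force: 81.0
```

```bash
python3 -c "
from h import *
s=ts()"
```

```text
tray [ 59.2 -40.5  14. ] F [-1.6  0.1 -2.9] rot [ 2.722 -0.     1.881] 0.35087202542749785
```

>>> {"method": "drive_tool", "body": {
  "plan": [
    {"x": 0,"y": 0,"z": 0.02,"ax": 0,"ay": 0,"az": 0,"hand": 22},
    {"x": 0,"y": 0,"z": 0.04,"ax": 0,"ay": 0,"az": 0,"hand": 22},
    {"x": 0,"y": 0,"z": 0.04,"ax": 0,"ay": 0,"az": 0,"hand": 22}
  ]
}}

```text
clock: 15.0
eef_pos: [647.2, 204.7, 116.3]
tcp_rot: [2.721, -0.0, 1.881]
contact_force: [-10.4, -3.8, 11.1]
opening: 0.347
grasp_force: 83.0
```

```bash
python3 -c "
from h import *
s=ts()"
```

```text
tray [ 59.4 -40.5  13.2] F [-5.5 -0.4 14.6] rot [ 2.721 -0.     1.881] 0.34713609843112464
```

>>> {"method": "drive_tool", "body": {
  "plan": [
    {"x": 0,"y": 0,"z": 0.01,"ax": 0,"ay": 0,"az": 0,"hand": 38},
    {"x": 0,"y": 0,"z": 0.01,"ax": 0,"ay": 0,"az": 0,"hand": 46},
    {"x": 0,"y": 0,"z": 0.01,"ax": 0,"ay": 0,"az": 0,"hand": 46},
    {"x": 0,"y": 0,"z": -0.2,"ax": 0,"ay": 0,"az": 0,"hand": 46},
    {"x": 0,"y": 0,"z": -0.7,"ax": 0,"ay": 0,"az": 0,"hand": 55},
    {"x": 0,"y": 0,"z": -1.6,"ax": 0,"ay": 0,"az": 0,"hand": 60},
    {"x": 0,"y": 0,"z": -2.6,"ax": 0,"ay": 0,"az": 0,"hand": 60},
    {"x": 0,"y": 0,"z": -3.4,"ax": 0,"ay": 0,"az": 0,"hand": 60}
  ]
}}

```text
clock: 15.8
eef_pos: [580.6, 183.3, 273.3]
tcp_rot: [2.72, -0.0, 1.881]
contact_force: [1.0, 0.6, 0.4]
opening: 0.704
grasp_force: 0.0
```

```bash
python3 - <<'E'
from h import *
ts(); ci,im=shot("w9"); hsv=cv2.cvtColor(im,cv2.COLOR_BGR2HSV)
m=cv2.inRange(hsv,(15,80,60),(35,255,255)); c=max(cv2.findContours(m,0,1)[0],key=cv2.contourArea)
for p in cv2.approxPolyDP(c,3,True)[:,0]:
    o,d=ray(ci,p); o=T.inv().apply(o-O); d=T.inv().apply(d); print(p,(o+d*(24-o[2])/d[2])[:2].round(1))
# clevis from w2, w6: top face; rail from w2 and scene/top
for p in ((145,194),(177,189),(205,258)): pass
t=imaging.camera_info("top"); im=imaging.grab_frame("top")[:,:,::-1].copy(); cv2.imwrite("pics/top9.png",im)
h2=cv2.cvtColor(im,cv2.COLOR_BGR2HSV); m=cv2.inRange(h2,(0,0,150),(180,60,255))
for x in (330,340,350,360,368):
    y=np.where(m[165:200,x])[0]+165; a=onz(t,(x,y.mean()),180); print("rail",x,y.min(),y.max(),a.round(1))
E
```

```text
tray [ 59.6 -40.5 185.1] F [ 1.2  0.3 -0.1] rot [ 2.72  -0.     1.881] 0.7037033275223216
15.8 [580.6 183.3 273.3] [ 2.72  -0.     1.881] 0.765
[338 127] [74.1  0.3]
[307 129] [46.1 -1.5]
[307 193] [ 45.  -62.7]
[267 193] [  6.5 -62.6]
[262 201] [  1.1 -70.8]
[264 229] [   1.3 -100.7]
[338 229] [  75.2 -100.9]
rail 330 172 176 [619.6 -87.4 180. ]
rail 340 173 178 [ 613.6 -122.3  180. ]
rail 350 174 179 [ 609.4 -157.3  180. ]
rail 360 176 180 [ 603.5 -192.2  180. ]
rail 368 176 181 [ 601.2 -220.2  180. ]
```

View pics/w9.png

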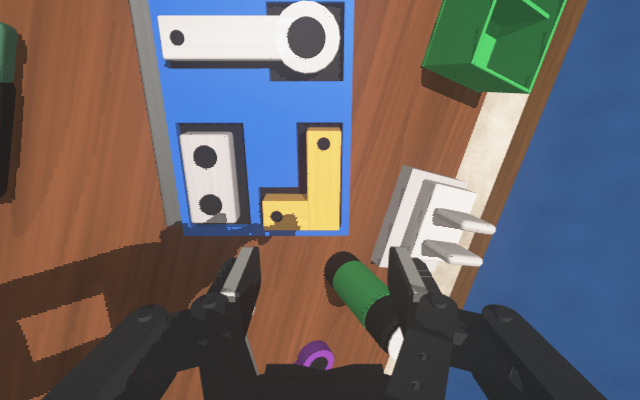

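Both parts lie in their compartments: the link at the top, and the bracket at (264–338,127–229) with its outer corner at tray (75,−101), just as wanted. Next the clevis.

```bash
python3 -c "
from h import *
go([442,-189,250],down(.32))"
```

```text
go x -6.246 y -4.728 z -1.566  ax 3.228 ay -3.196 az 14.652
```

>>> {"method": "drive_tool", "body": {
  "plan": [
    {"x": -6.25,"y": -4.73,"z": -1.57,"ax": 3.23,"ay": -3.2,"az": 14.65,"hand": 60},
    {"x": -6.25,"y": -4.73,"z": -1.57,"ax": 3.23,"ay": -3.2,"az": 14.65,"hand": 60},
    {"x": -6.25,"y": -4.73,"z": -1.57,"ax": 3.23,"ay": -3.2,"az": 14.65,"hand": 60},
    {"x": -6.25,"y": -4.73,"z": -1.57,"ax": 3.23,"ay": -3.2,"az": 14.65,"hand": 60},
    {"x": -6.25,"y": -4.73,"z": -1.57,"ax": 3.23,"ay": -3.2,"az": 14.65,"hand": 60},
    {"x": -6.25,"y": -4.73,"z": -1.57,"ax": 3.23,"ay": -3.2,"az": 14.65,"hand": 60},
    {"x": -6.25,"y": -4.73,"z": -1.57,"ax": 3.23,"ay": -3.2,"az": 14.65,"hand": 60},
    {"x": -6.25,"y": -4.73,"z": -1.57,"ax": 3.23,"ay": -3.2,"az": 14.65,"hand": 60}
  ]
}}

```text
clock: 16.7
eef_pos: [439.5, -191.2, 245.6]
tcp_rot: [3.047, -0.057, 0.706]
contact_force: [1.3, 0.1, 0.5]
opening: 0.705
grasp_force: 0.0
```

```bash
python3 -c "
from h import *
s=monitor.sense(); print(s['eef_pos'],s['tcp_rot']); go([442,-189,250],down(.32))"
```

```text
[ 439.45353827 -191.20365496  245.56315545] [ 3.04666886 -0.05681961  0.70598235]
go x 0.072 y 0.008 z -0.084  ax 0.790 ay -0.710 az 3.656
```

>>> {"method": "drive_tool", "body": {
  "plan": [
    {"x": 0.07,"y": 0,"z": -0.08,"ax": 0.79,"ay": -0.71,"az": 3.66,"hand": 60},
    {"x": 0.07,"y": 0,"z": -0.08,"ax": 0.79,"ay": -0.71,"az": 3.66,"hand": 60},
    {"x": 0.07,"y": 0,"z": -0.08,"ax": 0.79,"ay": -0.71,"az": 3.66,"hand": 60},
    {"x": 0.07,"y": 0,"z": -0.08,"ax": 0.79,"ay": -0.71,"az": 3.66,"hand": 60},
    {"x": 0.07,"y": 0,"z": -0.08,"ax": 0.79,"ay": -0.71,"az": 3.66,"hand": 60}
  ]
}}

```text
clock: 17.2
eef_pos: [442.6, -187.1, 249.3]
tcp_rot: [3.141, -0.001, 0.328]
contact_force: [-0.6, -0.5, -0.8]
opening: 0.703
grasp_force: 0.0
```

```bash
python3 - <<'E'
from h import *
ci,im=shot("wa"); hsv=cv2.cvtColor(im,cv2.COLOR_BGR2HSV)
m=cv2.inRange(hsv,(0,0,70),(180,45,255)); m[:120]=0; m[300:]=0; m[:,:260]=0;m[:,400:]=0
c=max(cv2.findContours(m,0,1)[0],key=cv2.contourArea); print(cv2.contourArea(c),cv2.boundingRect(c))
for p in cv2.approxPolyDP(c,3,True)[:,0]: print(p,hsv[p[1],p[0]],onz(ci,p,85)[:2].round(1))
# rail edges: bar direction
m=cv2.inRange(hsv,(0,0,70),(180,60,255)); 
for x in (100,200,300,400,500,600):
    y=np.where(m[:110,x])[0]; print(x,y.min() if len(y) else None,y.max() if len(y) else None)
E
```

```text
17.2 [ 442.6 -187.1  249.3] [ 3.141e+00 -1.000e-03  3.280e-01] 0.008
3476.5 (308, 134, 38, 101)
[312 135] [  9  34 148] [ 470.9 -165.3]
[308 146] [  8  38 209] [ 460.  -164.9]
[309 232] [ 11  24 231] [ 376.4 -192.8]
[341 234] [ 10  44 134] [ 384.7 -224.4]
[344 146] [ 10  43 125] [ 470.7 -196.6]
[340 135] [  8  27 141] [ 479.2 -189.7]
100 None None
200 None None
300 None None
400 None None
500 0 57
600 45 109
```

View pics/wa.png

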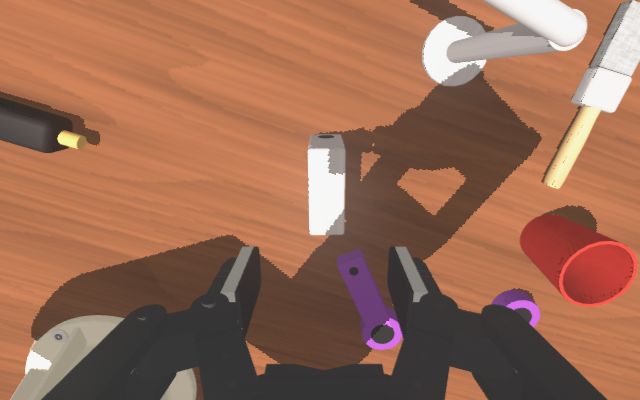

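The clevis bridge top face spans (308,147)–(344,234) and the purple link's end is at (352,262), well below finger height. Descending.

```bash
python3 -c "
from h import *
go([423,-194.7,110],down(.318));go([423,-194.7,69],down(.318))"
```

```text
go x -0.421 y 0.017 z 2.788  ax 0.010 ay -0.007 az 0.098
go x -0.422 y 0.016 z 3.608  ax 0.010 ay -0.007 az 0.098
```

>>> {"method": "drive_tool", "body": {
  "plan": [
    {"x": -0.42,"y": 0.02,"z": 1.0,"ax": 0,"ay": 0,"az": 0.1,"hand": 60},
    {"x": -0.42,"y": 0.02,"z": 2.0,"ax": 0,"ay": 0,"az": 0.1,"hand": 60},
    {"x": -0.42,"y": 0.02,"z": 2.6,"ax": 0,"ay": 0,"az": 0.1,"hand": 60},
    {"x": -0.42,"y": 0.02,"z": 2.6,"ax": 0,"ay": 0,"az": 0.1,"hand": 60},
    {"x": -0.42,"y": 0.02,"z": 2.6,"ax": 0,"ay": 0,"az": 0.1,"hand": 60}
  ]
}}

```text
clock: 17.75
eef_pos: [423.3, -194.8, 120.2]
tcp_rot: [3.141, -0.0, 0.316]
contact_force: [0.0, -0.1, 0.4]
opening: 0.701
grasp_force: 0.0
```

```bash
python3 -c "
from h import *
s=monitor.sense(); print(s['eef_pos'],s['tcp_rot'])
go([423,-194.7,69],down(.318))"
```

```text
[ 423.300322   -194.79839077  120.22380771] [ 3.14103361e+00 -2.44588555e-04  3.16238184e-01]
go x -0.005 y -0.004 z 1.024  ax 0.005 ay -0.002 az -0.017
```

>>> {"method": "drive_tool", "body": {
  "plan": [
    {"x": 0,"y": 0,"z": 0.6,"ax": 0,"ay": 0,"az": 0,"hand": 60},
    {"x": 0,"y": 0,"z": 1.02,"ax": 0,"ay": 0,"az": 0,"hand": 60},
    {"x": 0,"y": 0,"z": 1.02,"ax": 0,"ay": 0,"az": 0,"hand": 60},
    {"x": 0,"y": 0,"z": 1.02,"ax": 0,"ay": 0,"az": 0,"hand": 32},
    {"x": 0,"y": 0,"z": 1.02,"ax": 0,"ay": 0,"az": 0,"hand": 26},
    {"x": 0,"y": 0,"z": 1.02,"ax": 0,"ay": 0,"az": 0,"hand": 26},
    {"x": 0,"y": 0,"z": 1.02,"ax": 0,"ay": 0,"az": 0,"hand": 26},
    {"x": 0,"y": 0,"z": 1.02,"ax": 0,"ay": 0,"az": 0,"hand": 26}
  ],
  "grip_force": 80
}}

```text
clock: 18.55
eef_pos: [424.9, -195.7, 71.1]
tcp_rot: [3.138, -0.003, 0.315]
contact_force: [-0.5, 0.7, 9.6]
opening: 0.398
grasp_force: 79.5
```

>>> {"method": "drive_tool", "body": {
  "plan": [
    {"x": 0,"y": 0,"z": -0.3,"ax": 0,"ay": 0,"az": 0,"hand": 26},
    {"x": 0,"y": 0,"z": -1.2,"ax": 0,"ay": 0,"az": 0,"hand": 26},
    {"x": 0,"y": 0,"z": -2.2,"ax": 0,"ay": 0,"az": 0,"hand": 26},
    {"x": 0,"y": 0,"z": -3.2,"ax": 0,"ay": 0,"az": 0,"hand": 26},
    {"x": 0,"y": 0,"z": -4.2,"ax": 0,"ay": 0,"az": 0,"hand": 26},
    {"x": 0,"y": 0,"z": -5.0,"ax": 0,"ay": 0,"az": 0,"hand": 26},
    {"x": 0,"y": 0,"z": -5.0,"ax": 0,"ay": 0,"az": 0,"hand": 26},
    {"x": 0,"y": 0,"z": -5.0,"ax": 0,"ay": 0,"az": 0,"hand": 26}
  ]
}}

```text
clock: 19.35
eef_pos: [423.1, -194.8, 320.1]
tcp_rot: [3.139, -0.003, 0.315]
contact_force: [-0.5, 0.3, -4.5]
opening: 0.392
grasp_force: 81.8
```

```bash
python3 -c "
from h import *
s=monitor.sense(); print(s['eef_pos'],s['tcp_rot'],s['contact_force'])
go([610,-158,320],down(-.138))"
```

```text
[ 423.09541657 -194.79054607  320.07650477] [ 3.13874176e+00 -2.74970303e-03  3.14946266e-01] [-0.52422316  0.29732781 -4.49546488]
go x 3.782 y 0.458 z 0.013  ax 0.021 ay -0.032 az 4.325
```

>>> {"method": "drive_tool", "body": {
  "plan": [
    {"x": 3.78,"y": 0.46,"z": 0,"ax": 0.02,"ay": -0.03,"az": 4.33,"hand": 26},
    {"x": 3.78,"y": 0.46,"z": 0,"ax": 0.02,"ay": -0.03,"az": 4.33,"hand": 26},
    {"x": 3.78,"y": 0.46,"z": 0,"ax": 0.02,"ay": -0.03,"az": 4.33,"hand": 26},
    {"x": 3.78,"y": 0.46,"z": 0,"ax": 0.02,"ay": -0.03,"az": 4.33,"hand": 26},
    {"x": 3.78,"y": 0.46,"z": 0,"ax": 0.02,"ay": -0.03,"az": 4.33,"hand": 26},
    {"x": 3.78,"y": 0.46,"z": 0,"ax": 0.02,"ay": -0.03,"az": 4.33,"hand": 26},
    {"x": 3.78,"y": 0.46,"z": 0,"ax": 0.02,"ay": -0.03,"az": 4.33,"hand": 26},
    {"x": 3.78,"y": 0.46,"z": 0,"ax": 0.02,"ay": -0.03,"az": 4.33,"hand": 26}
  ]
}}

```text
clock: 20.15
eef_pos: [608.7, -158.4, 318.4]
tcp_rot: [-3.141, 0.004, -0.139]
contact_force: [0.6, -0.2, -3.4]
opening: 0.398
grasp_force: 81.6
```

```bash
python3 - <<'E'
from h import *
s=monitor.sense(); print(s['eef_pos'],s['tcp_rot'],s['contact_force'])
go([610,-158,200],down(-.138))
ci,im=shot("wb"); hsv=cv2.cvtColor(im,cv2.COLOR_BGR2HSV); m=cv2.inRange(hsv,(0,0,90),(180,45,255))
for x in (180,210,240,400,430,460):
    y=np.where(m[:,x])[0]; g=np.split(y,np.where(np.diff(y)>1)[0]+1); print(x,[(int(a[0]),int(a[-1]),onz(ci,(x,(a[0]+a[-1])/2),180)[:2].round().tolist()) for a in g if len(a)>8])
E
```

```text
[ 608.66833037 -158.37956505  318.4157374 ] [-3.14078649  0.00376783 -0.13907785] [ 0.5560107  -0.15112226 -3.36147985]
go x 0.034 y -0.009 z 2.368  ax -0.008 ay 0.036 az -0.010
20.15 [ 608.7 -158.4  318.4] [-3.141  0.004 -0.139] 0.009
180 [(160, 188, [629.0, -33.0])]
210 [(121, 164, [653.0, -66.0]), (168, 187, [623.0, -58.0])]
240 [(120, 163, [650.0, -91.0]), (168, 187, [619.0, -84.0])]
400 [(123, 159, [631.0, -225.0]), (167, 186, [600.0, -223.0])]
430 [(117, 161, [629.0, -251.0]), (167, 187, [596.0, -249.0])]
460 [(156, 186, [598.0, -275.0])]
```

The bar measured from the wrist view passes (609,−158) at angle −0.14, agreeing with the top view. Lowering.

>>> {"method": "drive_tool", "body": {
  "plan": [
    {"x": 0.03,"y": 0,"z": 0.6,"ax": 0,"ay": 0.03,"az": 0,"hand": 26},
    {"x": 0.03,"y": 0,"z": 1.2,"ax": 0,"ay": 0.03,"az": 0,"hand": 26},
    {"x": 0.03,"y": 0,"z": 1.8,"ax": 0,"ay": 0.03,"az": 0,"hand": 26},
    {"x": 0.03,"y": 0,"z": 2.2,"ax": 0,"ay": 0.03,"az": 0,"hand": 26},
    {"x": 0.03,"y": 0,"z": 2.3,"ax": 0,"ay": 0.03,"az": 0,"hand": 26},
    {"x": 0.03,"y": 0,"z": 2.36,"ax": 0,"ay": 0.03,"az": 0,"hand": 26},
    {"x": 0.03,"y": 0,"z": 2.36,"ax": 0,"ay": 0.03,"az": 0,"hand": 26}
  ]
}}

```text
clock: 20.9
eef_pos: [611.5, -158.5, 201.9]
tcp_rot: [-3.141, -0.002, -0.139]
contact_force: [0.6, -0.2, -2.7]
opening: 0.397
grasp_force: 81.5
```

>>> {"method": "drive_tool", "body": {
  "plan": [
    {"x": 0,"y": 0,"z": 0.03,"ax": 0,"ay": 0,"az": 0,"hand": 26},
    {"x": 0,"y": 0,"z": 0.06,"ax": 0,"ay": 0,"az": 0,"hand": 26},
    {"x": 0,"y": 0,"z": 0.06,"ax": 0,"ay": 0,"az": 0,"hand": 26}
  ]
}}

```text
clock: 21.2
eef_pos: [611.3, -158.3, 198.2]
tcp_rot: [-3.141, -0.001, -0.139]
contact_force: [-0.7, 0.1, -3.7]
opening: 0.4
grasp_force: 81.6
```

>>> {"method": "drive_tool", "body": {
  "plan": [
    {"x": -0.02,"y": 0,"z": 0.03,"ax": 0,"ay": 0,"az": 0,"hand": 26},
    {"x": -0.02,"y": 0,"z": 0.06,"ax": 0,"ay": 0,"az": 0,"hand": 26},
    {"x": -0.02,"y": 0,"z": 0.06,"ax": 0,"ay": 0,"az": 0,"hand": 26}
  ]
}}

```text
clock: 21.5
eef_pos: [610.1, -158.1, 195.1]
tcp_rot: [-3.141, -0.001, -0.139]
contact_force: [-1.7, 0.9, 0.3]
opening: 0.398
grasp_force: 82.1
```

>>> {"method": "drive_tool", "body": {
  "plan": [
    {"x": 0,"y": 0,"z": 0.01,"ax": 0,"ay": 0,"az": 0,"hand": 26},
    {"x": 0,"y": 0,"z": 0.01,"ax": 0,"ay": 0,"az": 0,"hand": 36},
    {"x": 0,"y": 0,"z": 0.01,"ax": 0,"ay": 0,"az": 0,"hand": 42},
    {"x": 0,"y": 0,"z": 0.01,"ax": 0,"ay": 0,"az": 0,"hand": 50},
    {"x": 0,"y": 0,"z": 0.01,"ax": 0,"ay": 0,"az": 0,"hand": 56},
    {"x": 0,"y": 0,"z": -0.1,"ax": 0,"ay": 0,"az": 0,"hand": 56},
    {"x": 0,"y": 0,"z": -0.5,"ax": 0,"ay": 0,"az": 0,"hand": 60},
    {"x": 0,"y": 0,"z": -1.2,"ax": 0,"ay": 0,"az": 0,"hand": 60}
  ]
}}

```text
clock: 22.3
eef_pos: [608.8, -157.8, 253.5]
tcp_rot: [-3.14, 0.004, -0.139]
contact_force: [0.5, -0.1, 0.5]
opening: 0.704
grasp_force: 0.0
```

>>> {"method": "drive_tool", "body": {
  "plan": [
    {"x": 0,"y": 0,"z": -1.0,"ax": 0,"ay": 0,"az": 0,"hand": 60},
    {"x": 0,"y": 0,"z": -2.0,"ax": 0,"ay": 0,"az": 0,"hand": 60},
    {"x": -0.5,"y": 0,"z": -2.5,"ax": 0,"ay": 0,"az": 0,"hand": 60},
    {"x": -1.5,"y": 0,"z": -2.5,"ax": 0,"ay": 0,"az": 0,"hand": 60},
    {"x": -2.5,"y": 0,"z": -2.5,"ax": 0,"ay": 0,"az": 0,"hand": 60},
    {"x": -3.0,"y": 0,"z": -2.5,"ax": 0,"ay": 0,"az": 0,"hand": 60},
    {"x": -3.0,"y": 0,"z": -2.5,"ax": 0,"ay": 0,"az": 0,"hand": 60},
    {"x": -3.0,"y": 0,"z": -2.5,"ax": 0,"ay": 0,"az": 0,"hand": 60}
  ]
}}

```text
clock: 23.1
eef_pos: [461.7, -137.6, 380.6]
tcp_rot: [-3.141, -0.003, -0.139]
contact_force: [1.0, 1.0, -0.0]
opening: 0.703
grasp_force: 0.0
```

```bash
python3 - <<'E'
from h import *
im=imaging.grab_frame("scene")[:,:,::-1]; im2=imaging.grab_frame("top")[:,:,::-1]
a=cv2.resize(im[120:320,220:480],None,fx=1.5,fy=1.5,interpolation=3); b=cv2.resize(im2[110:260,200:460],None,fx=1.5,fy=1.5,interpolation=3)
cv2.imwrite("pics/fin.png",np.vstack([a,b])); print(a.shape,b.shape)
E
```

```text
(300, 390, 3) (225, 390, 3)
```

View pics/fin.png

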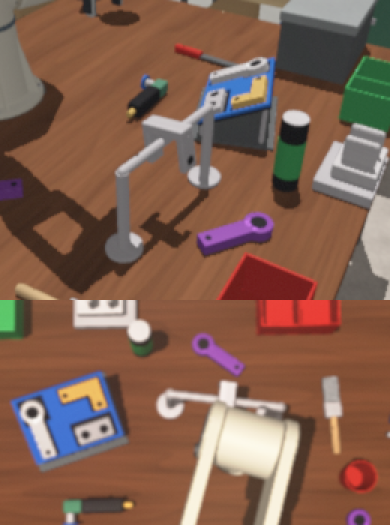

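The clevis hangs level astride the bar at (170,130), and the link and bracket lie in the tray at (240,85). The bystanders have not moved.

```bash
python3 -c "
from rig import r
print(r.sign_off())"
```

```text
the job is handed in; nothing more can be done
None
```

The link, the bracket and the clevis are each in place in the order asked and the job was handed in at about 23 s with no judge's result returned, but I viewed 12 pictures, two over the limit of 10.

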